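Load the blue ink barrel into the dosing stand

TASK

Get the dosing stand ready for blue: take the blue ink barrel out of the rack and, keeping it upright, slide it in from the front of the stand's slotted holder, flange between the two plates, until it is fully home. Then let go of it and swing the keeper bar by its red knob all the way shut across the slot. Leave the other barrels, the pot on the scale and everything else where they are.

Things in the scene. Friction and masses are not known exactly. Their poses are not given: they have to be found in the camera images.
- barrel_blue: Ink barrel with blue ink and blue cap, standing in any of the rack's three places; 198 mm tall, 150-310 g, round. Origin on its axis at the flange's underside, 125 mm over the table at the start; z up the axis. Flange (pale) 60 mm dia, z 0 to 6; body 38 dia, 0 to -95, flat end; nozzle to -113; cap, the part to grip, 36 dia, 6 to 78; 10 mm brass stub on it to 85.
- barrel_yellow: The same barrel as barrel_blue, in the same size, filled with yellow ink and with a yellow cap. Leave it standing in the rack.
- barrel_green: The same barrel as barrel_blue, in the same size, filled with green ink and with a green cap. Leave it standing in the rack.
- rack: Fixed plywood rack 85 (x) by 280 (y) by 88 mm high; origin under its centre, -x to the robot. Places in a row at y -85, 0, 85 mm. Barrels stand on a board at z 30 and pass 45 mm holes in the top board (z 82); ends 88 high. Raise a barrel 80 mm to clear it, then carry it out over the -x side: the neighbours' stubs reach z 210.
- stand: Fixed dosing stand, on either side of the table, turned up to 0.35 rad; origin on the table under the slot's centre. 250 by 170 mm base with a bench scale, column behind (axis x = +108, top z 290 mm), and the slotted holder: two level aluminium plates 124 mm wide, slots one above the other, open to -x (front). The 6 mm flange goes level from the front into the 11 mm gap between them.
- slot_home (a point): Where the barrel's origin is when fully home: slot centre, on the lower plate's top, 205 mm over the table; axes as the stand's. Lower plate z -8 to 0: slot 43 mm wide, closed 21.5 mm behind this point, flaring from x -38 to 63 mm width at its front edge x -56. Upper plate z 11 to 17: slot 47 wide, from x -50, with a lip rising forward to x -62, z 24.
- keeper (a joint): Flat steel keeper bar over the upper plate, on an upright pin at the holder's front, +y side. 0 = shut: across the slot along the stand's y, 3.5 mm in front of the cap of a barrel that is home, at its stop. Grows as it swings out to the front (-x), then to +y; range 0 to 3.14 rad, at the start 2.6 to 3.1. Turns easily (0.5 N at the knob), stays where left.
- keeper_hinge (a point): On the keeper's hinge axis, mid-thickness of the bar: fixed at x -27.5, y +52, z +30 mm from slot_home in the stand's axes. Bar 12 mm wide, 8 mm thick (z 26 to 34 over slot_home).
- keeper_knob (a point): Middle of the upright round red knob on the keeper's free end, 16 mm dia, 42 mm tall (21 mm above and below this point), 118 mm from the hinge axis; its top is 76 mm over slot_home. At keeper angle q it lies from the hinge along (-sin q, -cos q) in the stand's x, y. It spins freely on its pin; pinch it from above or push it.
- pot: Small open white pot, 72 mm diameter, 36 mm high, standing loose on the scale's pan under the slot. Origin at the centre of its underside, its rim 74 mm above the table; the nozzle of a barrel that is home ends 18 mm above it. Leave it.
- tin_blue: Ink tin with a blue band, 84 mm diameter, 85 mm high, standing behind, between rack and stand; origin at its underside. Leave it.
- ink_knife: Flat ink spatula, about 195 mm long, lying on the table between rack and stand. Leave it.
- ink_roller: Hand-held ink roller (black rubber, 100 mm wide) with a wooden handle, 168 mm long, lying on the table between the robot and its work. Leave it.

How it is judged:
By the outcome, as a careful person would: the job done as asked, in the order asked, and still so for the second after the job is handed in, with the robot touching nothing.
It also fails if it takes over 72 s, if anything falls off the work surface, if the arm or the gripper's body presses on something with over 40 N, if the wrist force passes 120 N, or if a joint passes its speed limit or range.

ROBOT

A 6-joint arm with a two-finger parallel gripper is mounted at the origin on the work surface. World frame = base frame: x ahead of the robot, y to its left, z up, the work surface at z = 0. Lengths are in mm, angles in rad, forces in N, time in s.
With the tool pointing down it reaches from about 350 to 800 mm from the base axis. Payload 7.3 kg.
Tool frame: the origin (TCP) lies between the finger pads; the fingertips stand 19 mm ahead of it and the grasp point (between the pads) is the TCP; z points along the fingers, y is the direction in which the jaws open and shut (so a half turn about z gives the same grasp; the last joint's range is limited). The gripper opens to 85 mm and grips with 20 to 120 N. Pads are 22 mm wide; open, the fingers measure 114 mm over their backs; the gripper's body (76 mm by 85 mm) begins 54 mm behind the grasp point. The pads swing forward as they close: fully open they stand 13 mm farther back than shut.
Start: joints at [1, 0.342, 1.524, -0, 1.275, -0.146], TCP at [216.361, 478.365, 227.422] pointing down, gripper open.
Joint ranges: [-2.53, 2.53], [-0.77, 2.02], [0.04, 2.7], [-1, 4.14], [0.28, 2.66], [-3.11, 3.11]. Speed limits (rad/s): [2.57, 2.57, 3.14, 3.14, 3.14, 3.14].

INTERFACE

Orientations are given as a unit quaternion [w, x, y, z].
In Python, from rig import env gives the robot as it stands.
- The arm moves only by the tool drive_tool, never from a script. Its argument "increments" is a list of rows, each a list of 3 entries, a list of its own where there are three numbers: the turn, a rotation vector about the tool's x, y, z in degrees, then the shift along the tool's x, y, z in cm, then the closure in counts, from 0 (fully open) to 255 (shut). In form: [[[rx, ry, rz], [x, y, z], grip], ...]. A call has 1 to 20 rows; each row is the pose to reach, as a shift and turn from the pose measured when the call began, along the tool's axes at that moment; what a row does not reach only later rows make up. A row lasts 1/12 s, in which the tool goes at most 41.7 mm and 7.16 degrees, less where a joint would pass 70% of its speed; a pose out of reach is approached as far as the arm can. A call with a gripper value outside its range is refused whole. The fingers move at their own pace and stop on an object; the grip force is fixed at half the most. Time passes only in rows, so rows that repeat a pose let the fingers close. It gives the time, the measured TCP pose, the force and the opening at its end, in the units of the state.
- env.sense(): the state, without advancing time (a new reading comes with each control period).
- env.camera(name): name is "scene" or "top"; returns a dict with "img" (400x640x3 uint8, red, green, blue), "intrinsics" (3x3 intrinsics, pixels), "T" (4x4, takes a point from camera to world coordinates). Camera axes: x right, y down, z forward; pixel columns grow to the right and rows downward; lengths in mm; the calibration is good to about 2 mm. A picture is of the moment at which its call begins. There is no depth.
- env.close_job(): hands the job in, once; it reports no verdict.
Trained networks look in a picture, given as the dict that the camera call returned (one of the last four; its "shot" number tells which), for a name from the list of things; names that differ only in an ending like _2 or _b are one class to them, and where a whole thing is asked for, a point or a joint stands for the part that bears it (a point fixed in the world has none). Each returns a list of dicts, best first, with "conf" (0 to 1); they miss things now and then, are a little off and sometimes report something else, mostly with a low value. They report only what shows in the picture. A call takes as long as a camera call.
- env.recognise(picture, name): "extent" ([left, top, right, bottom] as shares, 0 to 1, of the picture: columns of its width, rows of its height, round what is visible of it).
The state is a dict: "time_s": time; "q": joint angles; "qd": joint speeds; "joint_torque": joint torques, N m; "position": TCP position; "tcp_rot": TCP orientation; "wrist_force": force on the tool from outside, world axes, zero at the start; "ft_torque": the same for the moment, N m; "width": finger opening in mm.
Only numpy, scipy, OpenCV 4.12 (cv2) and the standard library are available. Lean on these libraries where they do the work, as an engineer would, in place of code of your own. Each camera call takes 0.05 s, during which the arm holds its last target.

## Working session

There is one attempt and no reset: what is moved stays moved. The work goes in short steps, Python scripts to look and compute and a tool call to move; the robot and the scene stay as the last step left them, time stands still between calls to the robot, and variables do not carry over. Pictures are saved under pics/ and viewed, and the job is handed in when it is done.

Besides the shell and the picture viewer there is one more tool, called in YAML: its name, and indented under it one key for each argument. drive_tool: Moves the arm, as the interface text tells. Its arguments: {"type":"object","properties":{"increments":{"type":"array"}},"required":["increments"]}

```bash
ls; mkdir -p pics
cat > h.py <<'E'
import numpy as np,cv2
from rig import env
def shot(n,f):
    p=env.camera(n); cv2.imwrite('pics/'+f,p['img'][:,:,::-1]); return p
E
python3 - <<'E'
from h import *
print(env.sense())
for n in("scene","top"):
    p=shot(n,n+"0.png")
    print(n,p['intrinsics'],p['T'])
    for o in ["barrel_blue","rack","stand","keeper","keeper_knob","pot","tin_blue","barrel_yellow","barrel_green","ink_roller"]:
        r=env.recognise(p,o)
        print(o,[(round(d['conf'],2),np.round(np.array(d['extent'])*[640,400,640,400])) for d in r[:2]])
E
```

```text
pics
{'time_s': 0.0, 'q': array([ 1.00000639e+00,  3.42785206e-01,  1.52503539e+00, -1.66723918e-05,
        1.27540604e+00, -1.46013774e-01]), 'qd': array([-9.56060754e-04,  3.58466151e-04, -8.70661995e-05, -6.84952448e-04,
       -1.19005814e-03, -9.61500109e-04]), 'joint_torque': array([ 2.06558951e-03, -4.33687341e+01, -2.46014893e+01,  8.79328866e-06,
        7.82505580e-03, -2.68867041e-06]), 'position': array([216.12407599, 477.9923898 , 226.68713029]), 'tcp_rot': array([-2.79115333e-04,  2.10792474e-01,  9.77530493e-01, -7.67873266e-04]), 'wrist_force': array([ 0.49213528,  1.02982454, -0.94075633]), 'ft_torque': array([-0.02640961,  0.01733478,  0.03616253]), 'width': 85.43006635099623}
scene [[401.79954391   0.         319.39675508]
 [  0.         401.79954391 202.2927254 ]
 [  0.           0.           1.        ]] [[ 3.61227122e-01  6.89693596e-01 -6.27564906e-01  1.07448780e+03]
 [ 9.32457140e-01 -2.71657318e-01  2.38172171e-01 -1.94708333e+02]
 [-6.21677812e-03 -6.71211625e-01 -7.41239709e-01  7.73430249e+02]
 [ 0.00000000e+00  0.00000000e+00  0.00000000e+00  1.00000000
[... 858 characters left out ...]
0316e+00]
 [-1.88552970e-03 -1.03772452e-01 -9.94599278e-01  1.26809607e+03]
 [ 0.00000000e+00  0.00000000e+00  0.00000000e+00  1.00000000e+00]]
barrel_blue [(0.93, array([394., 189., 418., 211.]))]
rack [(0.71, array([346., 180., 460., 223.]))]
stand [(0.84, array([126., 139., 282., 257.]))]
keeper [(0.57, array([126., 188., 195., 212.]))]
keeper_knob [(0.83, array([123., 186., 191., 204.]))]
pot []
tin_blue [(0.72, array([359., 185., 380., 211.])), (0.61, array([310., 125., 341., 165.]))]
barrel_yellow [(0.75, array([428., 191., 457., 214.])), (0.29, array([127., 139., 281., 257.]))]
barrel_green [(0.92, array([357., 183., 384., 212.]))]
ink_roller [(0.82, array([311., 228., 361., 295.]))]
```

Run:
```python
import cv2
a=cv2.imread('pics/top0.png'); b=cv2.imread('pics/scene0.png')
cv2.imwrite('pics/t1.png',cv2.resize(a[120:270,100:300],None,fx=4,fy=4,interpolation=2))
cv2.imwrite('pics/t2.png',cv2.resize(a[120:270,300:500],None,fx=4,fy=4,interpolation=2))
cv2.imwrite('pics/s1.png',cv2.resize(b[100:290,350:540],None,fx=3,fy=3,interpolation=2))
```

```text
(no output)
```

View pics/scene0.png

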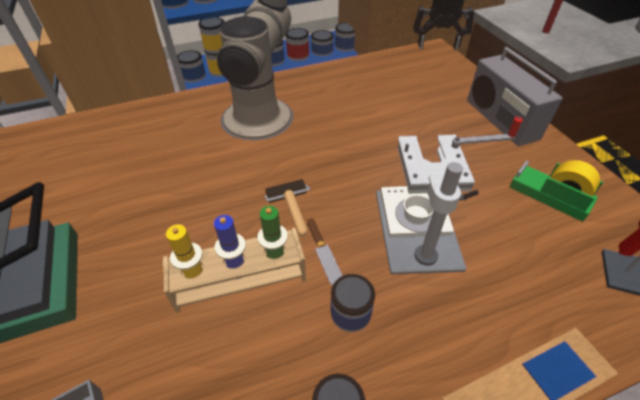

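```bash
sleep 1
```

```text
(no output)
```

View pics/top0.png

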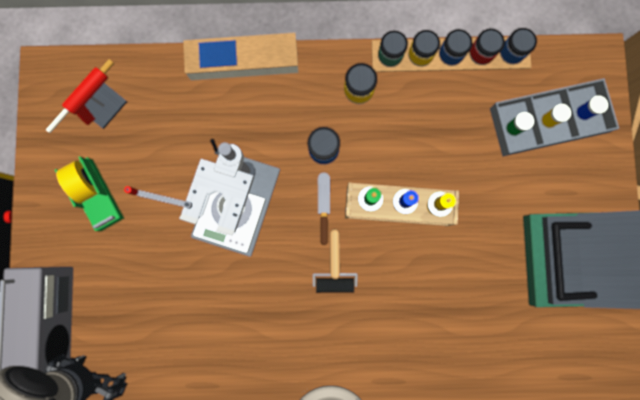

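View pics/t1.png

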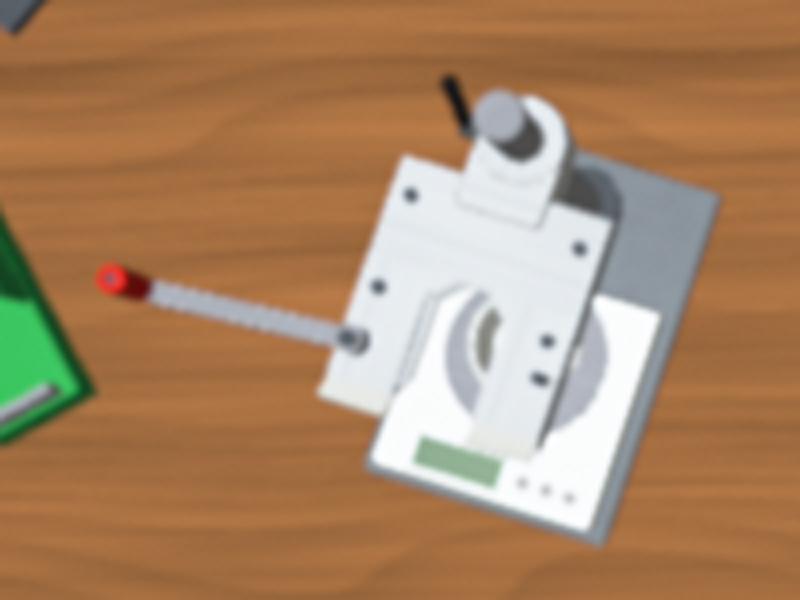

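View pics/t2.png

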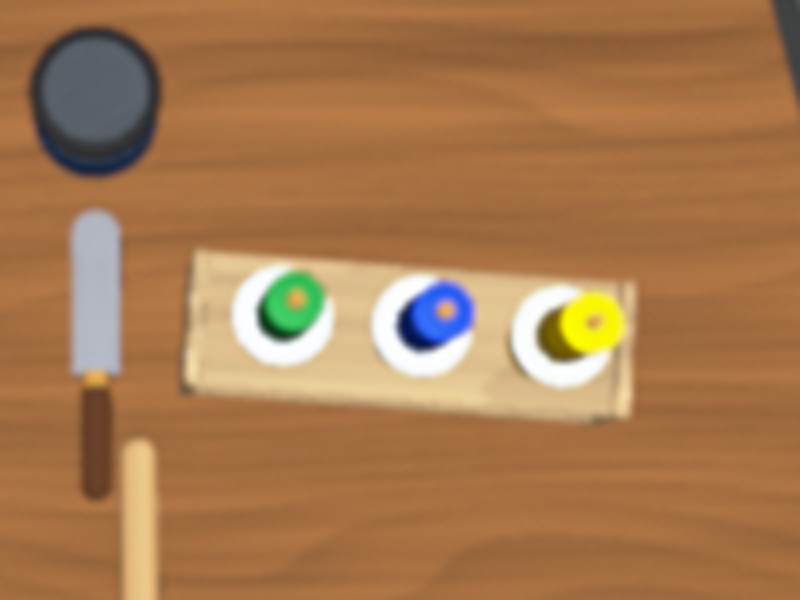

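View pics/s1.png

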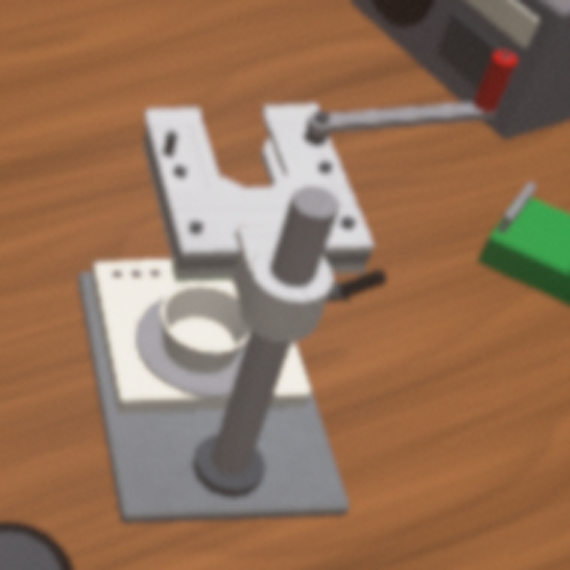

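```bash
cat >> h.py <<'E'
def proj(p,P):
    T=np.linalg.inv(p['T']);c=np.atleast_2d(P)@T[:3,:3].T+T[:3,3];u=c@p['intrinsics'].T;return u[:,:2]/u[:,2:]
def tr(pts,views):
    from scipy.optimize import least_squares
    return least_squares(lambda X:np.ravel([proj(v,X)[0]-q for v,q in zip(views,pts)]),[450,0,200.])
def S(s,P):  # stand frame (z over table) -> world
    P=np.atleast_2d(P).astype(float);c,n=np.cos(s[2]),np.sin(s[2])
    return np.c_[s[0]+c*P[:,0]-n*P[:,1],s[1]+n*P[:,0]+c*P[:,1],P[:,2]]
E
python3 - <<'E'
from h import *
import pickle
from scipy.optimize import least_squares
t=env.camera('top');s=env.camera('scene')
pickle.dump((t,s),open('views.pkl','wb'))
def T1(x,y):return np.array([(x+.5)/4-.5+100,(y+.5)/4-.5+120])
def T2(x,y):return np.array([(x+.5)/4-.5+300,(y+.5)/4-.5+120])
def S1(x,y):return np.array([(x+.5)/3-.5+350,(y+.5)/3-.5+100])
for n,a,b in [('column top z290',T1(500,115),S1(315,203)),('knob top z281',T1(110,278),S1(505,58)),('hinge ~z243',T1(352,338),S1(317,122)),('lip -y front z229',T1(535,457),S1(147,110)),('back -y z222',T1(613,220),S1(182,250)),('back+y',T1(403,155),S1(373,243)),('blue stub z210',T2(446,310),None),('slot back?',T1(470,285),S1(245,188))]:
    if b is None:continue
    r=tr([a,b],[t,s]);print(n,np.round(r.x,1),'res px',round(np.sqrt(2*r.cost),2))
# blue segmentation in both
for n,v in(('t',t),('s',s)):
    hsv=cv2.cvtColor(v['img'],cv2.COLOR_RGB2HSV);H,Sa,V=hsv[...,0].astype(int),hsv[...,1],hsv[...,2]
    for col,(lo,hi) in dict(blue=(112,128),red=(0,5),green=(50,75),yellow=(22,32)).items():
        m=((H>=lo)&(H<=hi)&(Sa>140)&(V>60)).astype(np.uint8)
        k,l,st,ce=cv2.connectedComponentsWithStats(m)
        print(n,col,[(st[i][:5].tolist(),ce[i].round(1).tolist()) for i in range(1,k) if st[i][4]>15])
    m=((hsv[...,1]<30)&(V>200)).astype(np.uint8)
    k,l,st,ce=cv2.connectedComponentsWithStats(m)
    print(n,'white',[(st[i][:5].tolist(),ce[i].round(1).tolist()) for i in range(1,k) if st[i][4]>60])
E
```

```text
column top z290 [673.7 213.  288.4] res px 0.03
knob top z281 [592.  421.3 280.1] res px 0.17
hinge ~z243 [562.  304.8 237.2] res px 0.34
lip -y front z229 [495.6 207.5 227.1] res px 0.74
back -y z222 [627.2 162.7 224.4] res px 0.18
back+y [666.6 280.6 224.2] res px 0.44
slot back? [589.6 238.7 221.4] res px 3.59
t blue [([578, 103, 16, 16, 139], [584.1, 111.7]), ([400, 191, 18, 16, 141], [408.2, 198.7])]
t red [([470, 42, 25, 22, 177], [478.6, 55.8]), ([62, 68, 45, 56, 1006], [84.4, 94.7]), ([124, 186, 13, 8, 61], [129.9, 190.0]), ([3, 210, 8, 14, 97], [6.8, 216.3])]
t green [([508, 121, 10, 13, 70], [511.6, 127.8]), ([72, 158, 50, 72, 1261], [98.0, 197.6]), ([366, 189, 14, 15, 127], [372.1, 196.3])]
t yellow [([410, 47, 23, 18, 159], [418.6, 58.4]), ([345, 85, 29, 18, 167], [357.0, 96.1]), ([543, 111, 15, 16, 134], [548.5, 120.0]), ([56, 160, 40, 43, 979], [74.4, 182.2]), ([0, 173, 13, 7, 54], [5.7, 176.6]), ([435, 193, 21, 17, 247], [445.5, 201.2])]
t white [([590, 96, 18, 17, 249], [598.5, 104.0]), ([553, 104, 18, 18, 256], [561.5, 112.3]), ([47, 110, 20, 21, 104], [56.5, 120.0])
[... 376 characters left out ...]
, 156], [514.9, 125.8]), ([619, 228, 21, 28, 350], [630.5, 243.9])]
s green [([515, 168, 81, 51, 1492], [558.9, 193.4]), ([260, 207, 18, 12, 117], [268.7, 213.5])]
s yellow [([578, 136, 36, 27, 389], [597.2, 148.3]), ([609, 140, 21, 18, 100], [619.9, 150.2]), ([551, 161, 51, 34, 1003], [578.2, 175.2]), ([616, 161, 24, 23, 250], [627.5, 173.7]), ([166, 225, 20, 26, 291], [176.2, 235.1])]
s white [([399, 135, 74, 65, 1706], [433.0, 163.5]), ([382, 187, 46, 46, 768], [396.0, 206.3]), ([406, 206, 22, 11, 179], [416.9, 211.1]), ([442, 216, 11, 16, 102], [447.0, 225.1]), ([259, 228, 27, 19, 146], [272.8, 240.0]), ([216, 236, 28, 21, 184], [230.5, 249.2]), ([172, 245, 29, 22, 156], [187.1, 258.8])]
```

Run:
```python
from h import *
import pickle
from scipy.optimize import least_squares
t,s=pickle.load(open('views.pkl','rb'))
def T1(x,y):return np.array([(x+.5)/4-.5+100,(y+.5)/4-.5+120])
def T2(x,y):return np.array([(x+.5)/4-.5+300,(y+.5)/4-.5+120])
def S1(x,y):return np.array([(x+.5)/3-.5+350,(y+.5)/3-.5+100])
obs=[([108,0,290],T1(500,115),S1(315,203)),([-27.5,52,240],T1(352,338),S1(317,122)),([-62,-62,229],T1(535,457),S1(147,110)),(['b',-62,222],T1(613,220),S1(182,250)),(['b',62,222],T1(403,155),S1(373,243))]
def res(p):
    r=[]
    for P,a,b in obs:
        P=[p[3] if c=='b' else c for c in P];W=S(p,P)
        r+=[proj(t,W)[0]-a,proj(s,W)[0]-b]
    return np.ravel(r)
o=least_squares(res,[570,230,-.3,70]);print(o.x.round(3),res(o.x).round(1))
for k in range(5):
    ob=obs; obs=[x for i,x in enumerate(ob) if i!=k]; print(least_squares(res,[570,230,-.3,70]).x.round(3)); obs=ob
p=o.x
kn=tr([T1(110,278),S1(505,58)],[t,s]).x
h=S(p,[-27.5,52,235])[0];d=kn-h;c,n=np.cos(p[2]),np.sin(p[2])
dx,dy=c*d[0]+n*d[1],-n*d[0]+c*d[1];print('knob',kn,'r',np.hypot(dx,dy),'q',np.arctan2(-dx,-dy))
print('pot ray z74', S(p,[0,0,74]),proj(t,S(p,[0,0,74])),proj(s,S(p,[0,0,74])))
# barrels
for nm,ft,fs in [('g',(370,198.5),(272,237)),('b',(405,201),(229.5,246)),('y',(439.5,204),(186,255.5))]:
    r=tr([np.array(ft),np.array(fs)],[t,s]);print(nm,r.x.round(1),round(2*r.cost,2))
def res2(X):return np.r_[proj(t,[X[0],X[1],131])[0]-[405,201],proj(s,[X[0],X[1],131])[0]-[229.5,246],proj(t,[X[0],X[1],210])[0]-T2(446,310)]
o=least_squares(res2,[450,-150]);print(o.x,res2(o.x).round(1))
```

```text
[ 5.72729e+02  2.46345e+02 -3.19000e-01  7.74610e+01] [ 0.1 -0.9  0.5 -0.   0.1 -0.4  0.6 -0.7 -0.3  0.3 -0.9 -0.9  0.1  0.4
  0.1  0.7  0.4  0.8 -0.1  0.5]
[ 5.73488e+02  2.46225e+02 -3.15000e-01  7.66470e+01]
[ 5.72939e+02  2.46614e+02 -3.21000e-01  7.73260e+01]
[ 5.72018e+02  2.46526e+02 -3.19000e-01  7.82120e+01]
[ 5.72710e+02  2.46268e+02 -3.18000e-01  7.78660e+01]
[ 5.72700e+02  2.46172e+02 -3.19000e-01  7.70960e+01]
knob [591.97192181 421.30104885 280.11421744] r 120.52004483869734 q 3.066735301275504
pot ray z74 [[572.72917506 246.34457666  74.        ]] [[229.20798905 206.46084033]] [[419.74721033 203.83023188]]
g [ 579.2 -109.1  125.5] 0.23
b [ 571.1 -194.2  127.1] 0.23
y [ 562.1 -278.1  126.5] 0.22
[ 571.6897509  -193.61381126] [ 0.4 -0.4  0.3 -1.   0.3 -0.5]
```

```bash
cat >> h.py <<'E'
from scipy.spatial.transform import Rotation as Ro
def Rd(jaw): # tool down, y axis at angle jaw (deg)
    a=np.radians(jaw);y=np.array([np.cos(a),np.sin(a),0]);z=np.array([0,0,-1.]);return np.c_[np.cross(y,z),y,z]
def rel(P,jaw):
    s=env.sense();w,x,y,z=s['tcp_rot'];R=Ro.from_quat([x,y,z,w]).as_matrix()
    Rt=R.T@Rd(jaw);Rt2=R.T@Rd(jaw+180)
    v=min([Ro.from_matrix(Rt).as_rotvec(degrees=True),Ro.from_matrix(Rt2).as_rotvec(degrees=True)],key=np.linalg.norm)
    return v.round(2),(R.T@(np.array(P)-s['position'])/10).round(3)
ST=np.array([572.7,246.3,-0.319])
E
python3 - <<'E'
from h import *
print(rel([571.3,-193.8,300],-5.7))
print(rel([571.3,-193.8,300],84.3))
E
```

```text
(array([ 1.000e-02, -0.000e+00,  7.136e+01]), array([-60.043, -46.614,  -7.263]))
(array([ 1.000e-02,  0.000e+00, -1.864e+01]), array([-60.043, -46.614,  -7.263]))
```

drive_tool:
  increments:
    - [[0, 0, 4], [-3, -2.3, -2], 0]
    - [[0, 0, 8], [-6, -4.6, -5], 0]
    - [[0, 0, 12], [-9, -7, -7.3], 0]
    - [[0, 0, 16], [-12, -9.3, -7.3], 0]
    - [[0, 0, 20], [-15, -11.6, -7.3], 0]
    - [[0, 0, 24], [-18, -14, -7.3], 0]
    - [[0, 0, 28], [-21, -16.3, -7.3], 0]
    - [[0, 0, 32], [-24, -18.6, -7.3], 0]
    - [[0, 0, 36], [-27, -21, -7.3], 0]
    - [[0, 0, 40], [-30, -23.3, -7.3], 0]
    - [[0, 0, 44], [-33, -25.6, -7.3], 0]
    - [[0, 0, 48], [-36, -28, -7.3], 0]
    - [[0, 0, 52], [-39, -30.3, -7.3], 0]
    - [[0, 0, 56], [-42, -32.6, -7.3], 0]
    - [[0, 0, 60], [-45, -35, -7.3], 0]
    - [[0, 0, 63], [-48, -37.3, -7.3], 0]
    - [[0, 0, 66], [-51, -39.6, -7.3], 0]
    - [[0, 0, 69], [-54, -42, -7.3], 0]
    - [[0, 0, 71.4], [-57, -44.3, -7.3], 0]
    - [[0, 0, 71.4], [-60, -46.6, -7.3], 0]

```text
time_s: 2.87
position: [571.5, -195.4, 300.3]
tcp_rot: [0.0, 0.742, 0.67, 0.0]
wrist_force: [1.3, 0.1, 0.5]
width: 85.2
```

Run:
```python
from h import *
s=env.sense();print(s['position'],s['q'],s['wrist_force'])
print(rel([571.3,-193.8,177],-5.7))
```

```text
[ 571.49337344 -195.38113467  300.34254901] [-4.56361469e-01  4.52758921e-01  1.15462542e+00  1.96353821e-04
  1.53411980e+00 -3.53579709e-01] [1.3227232  0.05974341 0.5488276 ]
(array([ 0.01, -0.01, -0.19]), array([ 0.153, -0.037, 12.334]))
```

drive_tool:
  increments:
    - [[0, 0, 0], [0.15, 0, 2], 0]
    - [[0, 0, 0], [0.15, 0, 4], 0]
    - [[0, 0, 0], [0.15, 0, 6], 0]
    - [[0, 0, 0], [0.15, 0, 8], 0]
    - [[0, 0, 0], [0.15, 0, 9.5], 0]
    - [[0, 0, 0], [0.15, 0, 11], 0]
    - [[0, 0, 0], [0.15, 0, 12.3], 0]
    - [[0, 0, 0], [0.15, 0, 12.3], 0]
    - [[0, 0, 0], [0.15, 0, 12.3], 0]

```text
time_s: 3.62
position: [571.4, -193.8, 177.0]
tcp_rot: [-0.001, 0.742, 0.67, -0.0]
wrist_force: [-0.3, -0.5, 0.9]
width: 85.6
```

Run:
```python
from h import *
s=env.sense();print(s['position'],s['wrist_force'])
a=shot('top','t3.png');b=shot('scene','s3.png')
A=cv2.resize(a['img'][150:250,330:480],None,fx=5,fy=5,interpolation=2)[:,:,::-1];cv2.imwrite('pics/c3.png',A)
B=cv2.resize(b['img'][150:300,150:330],None,fx=4,fy=4,interpolation=2)[:,:,::-1];cv2.imwrite('pics/d3.png',B)
```

```text
[ 571.40788377 -193.76178854  176.95851793] [-0.31659896 -0.52836261  0.85616426]
```

View pics/d3.png

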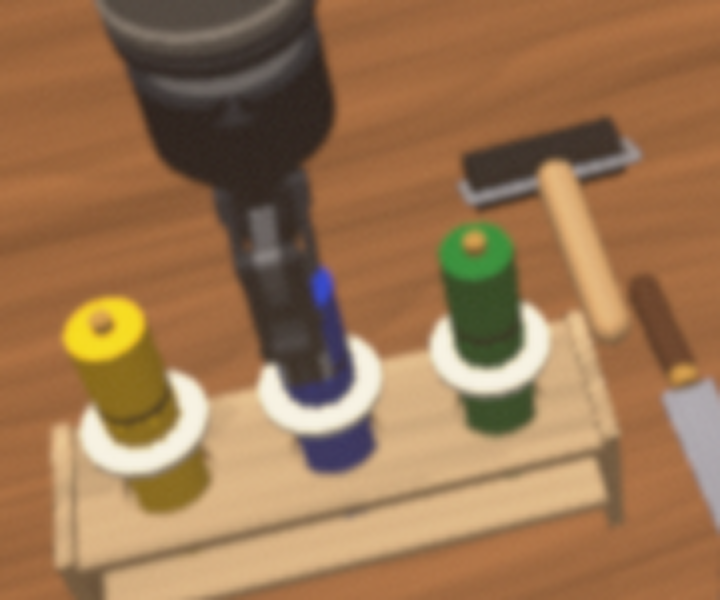

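View pics/c3.png

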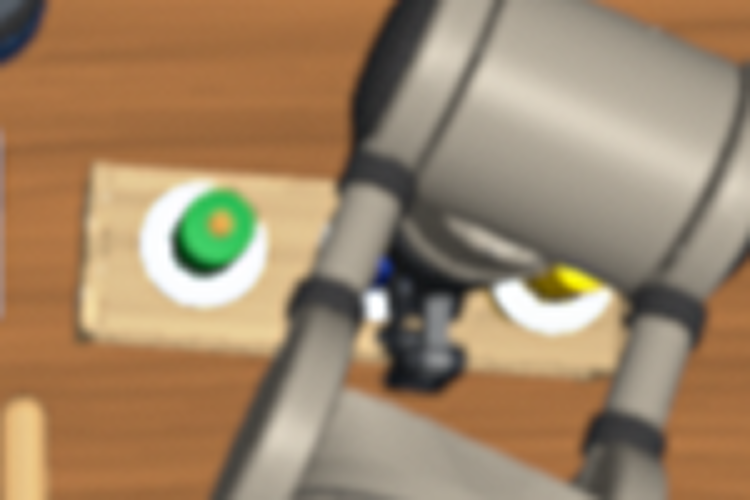

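Run:
```python
from h import *
import pickle
t,s=pickle.load(open('views.pkl','rb'))
for n,P in [('rear tip',[621,-199,171]),('rear tip mid back',[628,-200,190]),('captop',[571.3,-193.8,203]),('stub',[571.3,-193.8,210]),('cap mid',[571.3,-193.8,165]),('flange',[571.3,-193.8,131])]:
    u=(proj(s,P)[0]-[150,150]+.5)*4;print(n,u)
```

```text
rear tip [318.42399613 415.35478951]
rear tip mid back [312.26208895 403.43540305]
captop [293.74223711 288.58541615]
stub [290.91799612 278.83983445]
cap mid [308.40707396 339.18923003]
flange [320.64428483 381.41605788]
```

drive_tool:
  increments:
    - [[0, 0, 0], [0, 0, 0], 60]
    - [[0, 0, 0], [0, 0, 0], 100]
    - [[0, 0, 0], [0, 0, 0], 140]
    - [[0, 0, 0], [0, 0, 0], 200]
    - [[0, 0, 0], [0, 0, 0], 255]
    - [[0, 0, 0], [0, 0, 0], 255]
    - [[0, 0, 0], [0, 0, 0], 255]
    - [[0, 0, 0], [0, 0, 0], 255]
    - [[0, 0, 0], [0, 0, 0], 255]
    - [[0, 0, 0], [0, 0, 0], 255]

```text
time_s: 4.55
position: [572.3, -194.3, 179.1]
tcp_rot: [0.001, 0.742, 0.67, 0.001]
wrist_force: [-0.9, 0.1, 5.7]
width: 34.2
```

drive_tool:
  increments:
    - [[0, 0, 0], [0, 0, -1], 255]
    - [[0, 0, 0], [0, 0, -2], 255]
    - [[0, 0, 0], [0, 0, -3], 255]
    - [[0, 0, 0], [0, 0, -4], 255]
    - [[0, 0, 0], [0, 0, -5.5], 255]
    - [[0, 0, 0], [0, 0, -7], 255]
    - [[0, 0, 0], [0, 0, -8.5], 255]
    - [[0, 0, 0], [0, 0, -10], 255]
    - [[0, 0, 0], [0, 0, -10], 255]
    - [[0, 0, 0], [0, 0, -10], 255]

```text
time_s: 5.38
position: [572.4, -194.3, 280.1]
tcp_rot: [0.002, 0.742, 0.67, 0.001]
wrist_force: [0.5, -0.3, -3.5]
width: 33.7
```

Run:
```python
from h import *
s=env.sense();print(s['position'],s['wrist_force'],s['width'])
b=shot('scene','s4.png')
B=cv2.resize(b['img'][80:300,130:340],None,fx=2.7,fy=2.7,interpolation=2)[:,:,::-1];cv2.imwrite('pics/d4.png',B)
```

```text
[ 572.39701662 -194.25875965  280.11331826] [ 0.52960188 -0.28169005 -3.48019354] 33.74842711558486
```

View pics/d4.png

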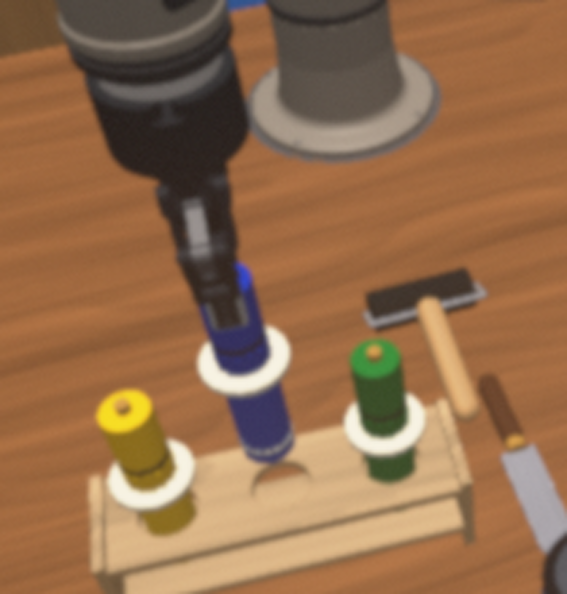

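```bash
cat >> h.py <<'E'
def ray(p,uv,z):
    d=p['T'][:3,:3]@np.linalg.inv(p['intrinsics'])@np.r_[uv,1.];o=p['T'][:3,3];return o+d*(z-o[2])/d[2]
def whites(p,box):
    x0,y0,x1,y1=box;hsv=cv2.cvtColor(p['img'],cv2.COLOR_RGB2HSV)
    m=((hsv[...,1]<50)&(hsv[...,2]>150)).astype(np.uint8);M=np.zeros_like(m);M[y0:y1,x0:x1]=m[y0:y1,x0:x1]
    k,l,st,ce=cv2.connectedComponentsWithStats(M);r=[]
    for i in range(1,k):
        if st[i][4]>60:
            c,_=cv2.findContours((l==i).astype(np.uint8),0,1);h=cv2.convexHull(c[0]);r.append((st[i].tolist(),cv2.fitEllipse(h) if len(h)>4 else None))
    return r
E
python3 - <<'E'
from h import *
b=env.camera('scene');t=env.camera('top')
for r in whites(b,(130,150,340,300)):
    print(r, ray(b,r[1][0],129) , ray(b,r[1][0],229))
for r in whites(t,(330,150,480,250)): print(r, ray(t,r[1][0],129), ray(t,r[1][0],229))
cv2.imwrite('pics/c4.png',cv2.resize(t['img'][130:270,330:500],None,fx=4,fy=4,interpolation=2)[:,:,::-1])
E
```

```text
([204, 201, 33, 26, 347], ((220.1629180908203, 212.8939208984375), (25.323312759399414, 32.995994567871094), 75.13219451904297)) [ 480.11392993 -194.10212642  129.        ] [ 572.34639001 -194.19619505  229.        ]
([258, 227, 29, 22, 293], ((272.1184387207031, 236.5076446533203), (23.214269638061523, 29.046005249023438), 81.28455352783203)) [ 580.58944485 -109.62029645  129.        ] [ 657.23053332 -122.82390333  229.        ]
([170, 244, 32, 24, 272], ((185.7223663330078, 255.50701904296875), (23.514007568359375, 31.780906677246094), 67.32215881347656)) [ 563.6558106  -278.77680307  129.        ] [ 642.92458985 -265.73140831  229.        ]
([316, 245, 24, 39, 469], ((328.1924743652344, 262.92236328125), (15.009551048278809, 50.916500091552734), 157.2786865234375)) [680.18909683 -28.30251395 129.        ] [741.37472645 -54.12467538 229.        ]
([421, 150, 17, 17, 162], ((429.7375793457031, 153.74444580078125), (10.165304183959961, 30.0556697845459), 28.139047622680664)) [ 686.73321053 -258.37195858  129.        ] [ 665.44546874 -235.07381295  229.        ]
([434, 150, 46, 39, 12
[... 778 characters left out ...]
21242037  129.        ] [567.28182495 -98.09661658 229.        ]
([429, 206, 23, 11, 144], ((440.2001647949219, 210.126953125), (11.582833290100098, 22.613569259643555), 91.98233032226562)) [ 546.8935614  -277.55914666  129.        ] [ 537.88218967 -252.57657874  229.        ]
([468, 212, 12, 25, 183], ((475.35394287109375, 224.50717163085938), (12.015559196472168, 25.773466110229492), 16.633699417114258)) [ 510.11233304 -361.01295519  129.        ] [ 504.32994518 -328.70406857  229.        ]
([383, 219, 49, 31, 557], ((396.3750915527344, 213.78024291992188), (7.249572277069092, 11.150540351867676), 0.0)) [ 540.25810196 -170.76735898  129.        ] [ 531.82924996 -155.15992546  229.        ]
```

View pics/c4.png

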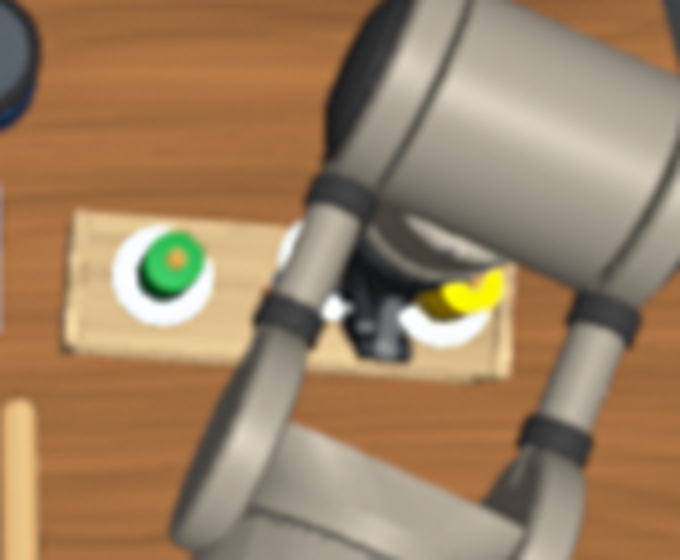

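Run:
```python
from h import *
print(rel([440,-182,280],-5.7)); P=S(ST,[-140,0,280])[0]; print(P,rel(P,np.degrees(-.319)))
```

```text
(array([ 0.03,  0.01, -0.19]), array([ -0.165, -13.211,  -0.215]))
[439.7630686  290.20640353 280.        ] (array([ 0.03,  0.  , 12.39]), array([ 46.804, -18.077,  -0.222]))
```

drive_tool:
  increments:
    - [[0, 0, 0], [0, -1.5, 0], 255]
    - [[0, 0, 0], [0, -4, 0], 255]
    - [[0, 0, 0], [0, -6.5, 0], 255]
    - [[0, 0, 0], [0, -9, 0], 255]
    - [[0, 0, 0], [0, -11.5, 0], 255]
    - [[0, 0, 1], [1, -13, 0], 255]
    - [[0, 0, 2], [3.5, -13.5, 0], 255]
    - [[0, 0, 3], [6.5, -14, 0], 255]
    - [[0, 0, 4], [9.5, -14.5, 0], 255]
    - [[0, 0, 5], [12.5, -15, 0], 255]
    - [[0, 0, 6], [15.5, -15.3, 0], 255]
    - [[0, 0, 7], [18.5, -15.6, 0], 255]
    - [[0, 0, 8], [21.5, -15.9, 0], 255]
    - [[0, 0, 9], [24.5, -16.2, 0], 255]
    - [[0, 0, 10], [27.5, -16.5, 0], 255]
    - [[0, 0, 11], [30.5, -16.8, 0], 255]
    - [[0, 0, 12], [33.5, -17.1, 0], 255]
    - [[0, 0, 12.4], [36.5, -17.4, 0], 255]
    - [[0, 0, 12.4], [39, -17.6, 0], 255]
    - [[0, 0, 12.4], [41, -17.8, 0], 255]

```text
time_s: 7.2
position: [435.9, 234.1, 276.9]
tcp_rot: [-0.0, 0.81, 0.586, -0.001]
wrist_force: [0.8, -0.8, -3.1]
width: 33.8
```

Run:
```python
from h import *
P=S(ST,[-140,0,264])[0]; print(env.sense()['position'],rel(P,np.degrees(-.319)))
```

```text
[435.86702768 234.09718854 276.86007807] (array([-0.06,  0.04,  0.06]), array([ 5.452, -1.383,  1.284]))
```

drive_tool:
  increments:
    - [[0, 0, 0], [1.5, -0.4, 0.4], 255]
    - [[0, 0, 0], [3.5, -0.9, 0.8], 255]
    - [[0, 0, 0], [5.45, -1.4, 1.2], 255]
    - [[0, 0, 0], [5.45, -1.4, 1.5], 255]
    - [[0, 0, 0], [5.45, -1.4, 1.5], 255]
    - [[0, 0, 0], [5.45, -1.4, 1.5], 255]

```text
time_s: 7.7
position: [439.2, 289.7, 261.1]
tcp_rot: [-0.0, 0.81, 0.586, -0.002]
wrist_force: [-0.0, -0.5, -2.5]
width: 34.1
```

Run:
```python
from h import *
s=env.sense();print(s['position'],s['tcp_rot'],s['width'])
t=shot('top','t5.png');b=shot('scene','s5.png')
cv2.imwrite('pics/c5.png',cv2.resize(t['img'][130:280,110:300],None,fx=4,fy=4,interpolation=2)[:,:,::-1])
cv2.imwrite('pics/d5.png',cv2.resize(b['img'][70:270,350:550],None,fx=3,fy=3,interpolation=2)[:,:,::-1])
```

```text
[439.17273332 289.69126236 261.07341834] [-1.97869880e-04  8.10048992e-01  5.86360020e-01 -1.58654831e-03] 34.12590214844834
```

View pics/c5.png

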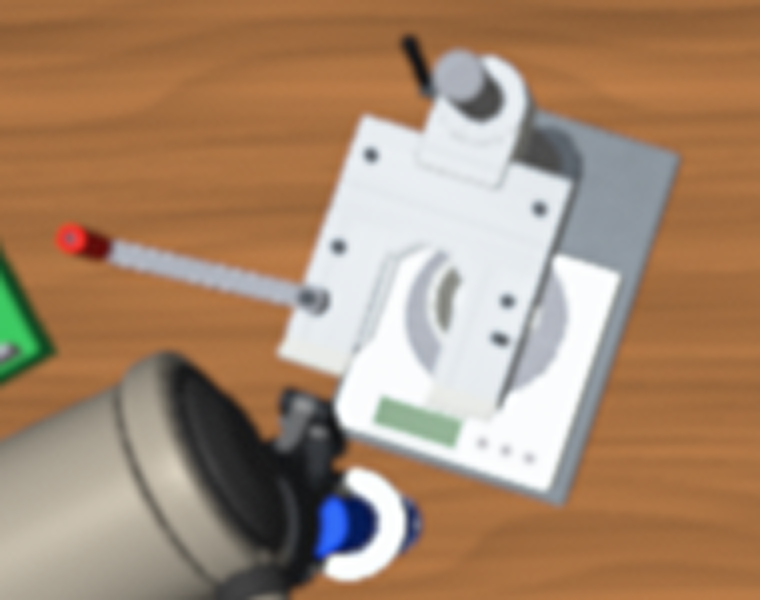

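View pics/d5.png

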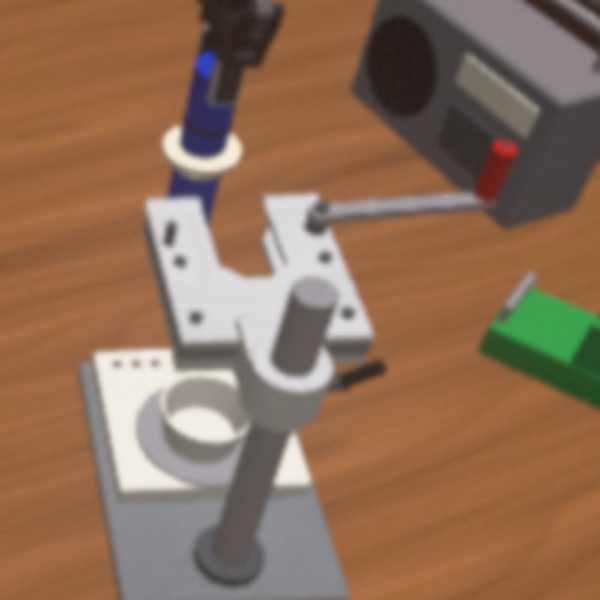

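Run:
```python
from h import *
import pickle
t0,s0=pickle.load(open('views.pkl','rb'))
t={**t0,'img':cv2.imread('pics/t5.png')[:,:,::-1].copy()};b={**s0,'img':cv2.imread('pics/s5.png')[:,:,::-1].copy()}
P=[439.2,289.7,211]
print(proj(t,P),proj(b,P))
for p,bx in((t,(180,240,240,290)),(b,(400,100,435,135))):
    for r in whites(p,bx): print(r,ray(p,r[1][0],211),ray(p,r[1][0],209))
```

```text
[[197.52433231 260.03784099]] [[416.81041459 119.3230296 ]]
([204, 240, 36, 12, 231], ((215.42822265625, 237.5888671875), (12.232428550720215, 97.41941833496094), 108.9842758178711)) [488.41441921 249.84228576 211.        ] [488.49798595 250.3017066  209.        ]
([191, 247, 21, 28, 275], ((198.8134765625, 260.84552001953125), (23.967021942138672, 27.48626136779785), 26.239233016967773)) [437.34693199 286.80934498 211.        ] [437.33388029 287.3387066  209.        ]
([405, 113, 25, 15, 178], ((416.96514892578125, 119.2861328125), (16.055864334106445, 24.537202835083008), 94.62165069580078)) [439.2082483  290.10506229 211.        ] [436.94919642 291.82905703 209.        ]
```

Run:
```python
from h import *
for x in(-60,-30,0):print(rel(S(ST,[x,0,261.6])[0],np.degrees(-.319)))
```

```text
(array([-0.06,  0.06,  0.01]), array([0.073, 7.991, 0.014]))
(array([-0.06,  0.06,  0.01]), array([ 0.073, 10.991,  0.011]))
(array([-0.06,  0.06,  0.01]), array([7.2000e-02, 1.3991e+01, 7.0000e-03]))
```

drive_tool:
  increments:
    - [[0, 0, 0], [0.07, 1.5, 0], 255]
    - [[0, 0, 0], [0.07, 3, 0], 255]
    - [[0, 0, 0], [0.07, 4.5, 0], 255]
    - [[0, 0, 0], [0.07, 6, 0], 255]
    - [[0, 0, 0], [0.07, 7, 0], 255]
    - [[0, 0, 0], [0.07, 7.8, 0], 255]
    - [[0, 0, 0], [0.07, 8.5, 0], 255]
    - [[0, 0, 0], [0.07, 9, 0], 255]
    - [[0, 0, 0], [0.07, 9.5, 0], 255]
    - [[0, 0, 0], [0.07, 9.5, 0], 255]

```text
time_s: 8.63
position: [530.6, 260.1, 261.7]
tcp_rot: [-0.0, 0.81, 0.586, -0.001]
wrist_force: [0.3, -0.4, -2.8]
width: 33.9
```

Run:
```python
from h import *
s=env.sense();print(s['position'],s['wrist_force'],s['ft_torque'])
t=shot('top','t6.png');b=shot('scene','s6.png')
cv2.imwrite('pics/c6.png',cv2.resize(t['img'][130:280,110:300],None,fx=4,fy=4,interpolation=2)[:,:,::-1])
cv2.imwrite('pics/d6.png',cv2.resize(b['img'][80:220,380:520],None,fx=4,fy=4,interpolation=2)[:,:,::-1])
for x in(-40,0):print(rel(S(ST,[x,0,261.6])[0],np.degrees(-.319)))
```

```text
[530.62340458 260.0934998  261.66505417] [ 0.33905358 -0.39376708 -2.76175056] [-0.05717454 -0.0353484  -0.03670318]
(array([-0.08,  0.06,  0.02]), array([-0.002,  0.515,  0.011]))
(array([-0.08,  0.06,  0.02]), array([-3.000e-03,  4.515e+00,  5.000e-03]))
```

View pics/d6.png

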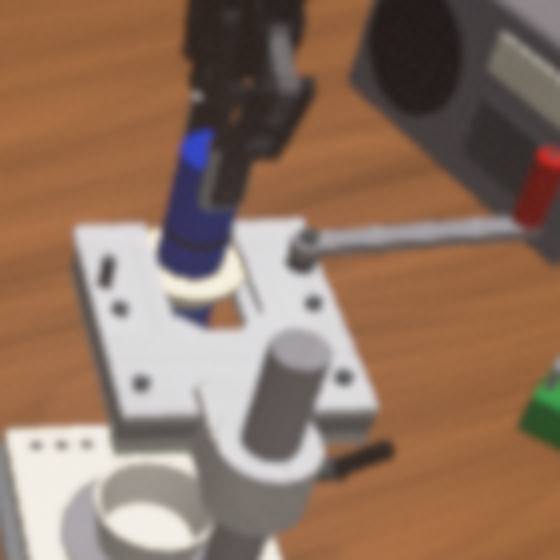

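View pics/c6.png

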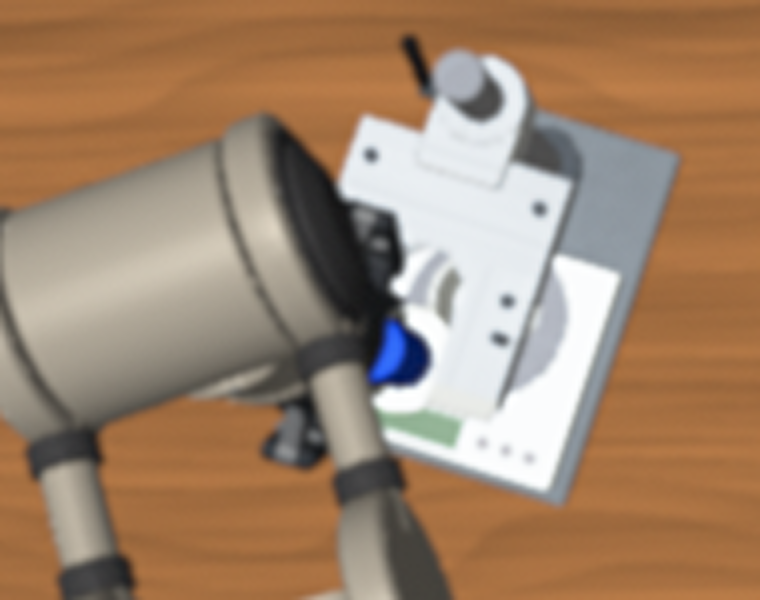

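drive_tool:
  increments:
    - [[0, 0, 0], [0, 0.4, 0], 255]
    - [[0, 0, 0], [0, 0.8, 0], 255]
    - [[0, 0, 0], [0, 1.2, 0], 255]
    - [[0, 0, 0], [0, 1.6, 0], 255]
    - [[0, 0, 0], [0, 2, 0], 255]
    - [[0, 0, 0], [0, 2.4, 0], 255]
    - [[0, 0, 0], [0, 2.4, 0], 255]

```text
time_s: 9.32
position: [553.4, 252.6, 261.4]
tcp_rot: [-0.0, 0.811, 0.586, -0.001]
wrist_force: [-0.4, -0.4, -2.3]
width: 33.9
```

No contact forces; going on.

drive_tool:
  increments:
    - [[0, 0, 0], [0, 0.4, 0], 255]
    - [[0, 0, 0], [0, 0.8, 0], 255]
    - [[0, 0, 0], [0, 1.2, 0], 255]
    - [[0, 0, 0], [0, 1.5, 0], 255]
    - [[0, 0, 0], [0, 1.8, 0], 255]
    - [[0, 0, 0], [0, 2, 0], 255]
    - [[0, 0, 0], [0, 2.1, 0], 255]
    - [[0, 0, 0], [0, 2.1, 0], 255]

```text
time_s: 9.98
position: [573.5, 245.9, 261.3]
tcp_rot: [-0.0, 0.811, 0.586, -0.001]
wrist_force: [0.3, 0.9, -3.3]
width: 34.2
```

Run:
```python
from h import *
s=env.sense();print(s['position'],s['wrist_force'],s['ft_torque'])
for x in(0,2):print(rel(S(ST,[x,0,261.6])[0],np.degrees(-.319)))
```

```text
[573.505292   245.87920469 261.34047235] [ 0.30339909  0.94168212 -3.30349951] [-0.03877425  0.03021306 -0.02029071]
(array([-0.07,  0.07, -0.02]), array([ 0.015, -0.09 , -0.026]))
(array([-0.07,  0.07, -0.02]), array([ 0.015,  0.11 , -0.026]))
```

drive_tool:
  increments:
    - [[0, 0, 0], [0, 0.1, 0], 255]
    - [[0, 0, 0], [0, 0.15, 0], 255]
    - [[0, 0, 0], [0, 0.15, 0], 255]

```text
time_s: 10.23
position: [574.4, 245.8, 261.3]
tcp_rot: [-0.001, 0.81, 0.586, -0.001]
wrist_force: [-2.2, 0.8, -2.0]
width: 33.9
```

drive_tool:
  increments:
    - [[0, 0, 0], [0, 0, 0.1], 255]
    - [[0, 0, 0], [0, 0, 0.15], 255]
    - [[0, 0, 0], [0, 0, 0.2], 255]
    - [[0, 0, 0], [0, 0, 0.2], 255]

```text
time_s: 10.57
position: [574.3, 245.8, 259.5]
tcp_rot: [-0.001, 0.81, 0.586, -0.001]
wrist_force: [-2.0, 0.1, -1.7]
width: 33.7
```

drive_tool:
  increments:
    - [[0, 0, 0], [0, 0, 0], 140]
    - [[0, 0, 0], [0, 0, 0], 110]
    - [[0, 0, 0], [0, 0, 0], 90]
    - [[0, 0, 0], [0, 0, 0], 90]
    - [[0, 0, 0], [0, 0, 0], 90]
    - [[0, 0, 0], [0, 0, 0], 90]

```text
time_s: 11.07
position: [574.5, 245.8, 259.6]
tcp_rot: [-0.001, 0.81, 0.586, -0.001]
wrist_force: [0.0, -0.3, 0.2]
width: 55.3
```

Run:
```python
from h import *
b=shot('scene','s7.png')
cv2.imwrite('pics/d7.png',cv2.resize(b['img'][80:220,380:520],None,fx=4,fy=4,interpolation=2)[:,:,::-1])
```

```text
(no output)
```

View pics/d7.png

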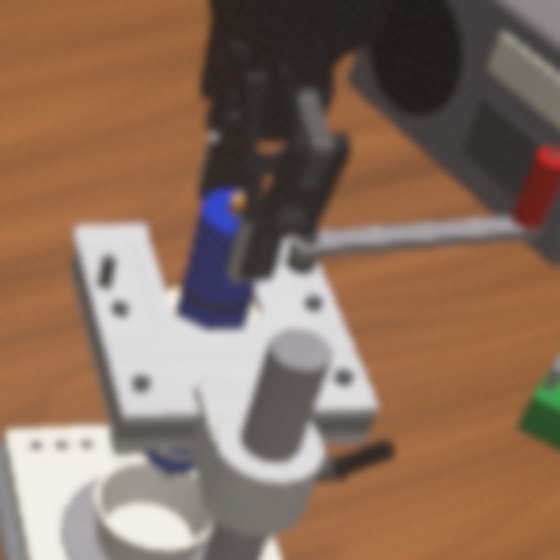

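drive_tool:
  increments:
    - [[0, 0, 0], [0, 0, -0.5], 90]
    - [[0, 0, 0], [0, 0, -1.5], 90]
    - [[0, 0, 0], [0, 0, -3], 90]
    - [[0, 0, 0], [0, 0, -5], 90]
    - [[0, 0, 0], [0, 0, -7], 90]
    - [[0, 0, 0], [0, 0, -9], 90]
    - [[0, 0, 0], [0, 0, -11], 90]
    - [[0, 0, 0], [0, 0, -11], 90]

```text
time_s: 11.78
position: [575.6, 246.1, 375.3]
tcp_rot: [0.001, 0.81, 0.586, 0.003]
wrist_force: [-0.2, 0.3, -0.0]
width: 55.2
```

```bash
cat >> h.py <<'E'
def knob(q,z=266,dt=0): # dt: tangential advance mm (toward closing)
    return S(ST,[-27.5-118*np.sin(q)+dt*np.cos(q),52-118*np.cos(q)-dt*np.sin(q),z])[0]
E
python3 - <<'E'
from h import *
s=env.sense();print(s['position'],s['q'],s['wrist_force'])
for q in (3.0,3.067,3.1):print(q,knob(q))
print(rel(knob(3.067,370),np.degrees(-3.067-.319+np.pi)))
b=shot('scene','s8.png');t=shot('top','t8.png')
cv2.imwrite('pics/d8.png',cv2.resize(b['img'][80:220,380:530],None,fx=4,fy=4,interpolation=2)[:,:,::-1])
E
```

```text
[575.64808366 246.0699878  375.3175115 ] [2.81422650e-01 4.88189036e-01 9.01214701e-01 3.82071208e-04
 1.74538416e+00 6.00564079e-01] [-0.15512983  0.26008127 -0.01010152]
3.0 [583.71990984 420.44898322 266.        ]
3.067 [591.44927778 418.7941936  266.        ]
3.1 [595.21131978 417.78975347 266.        ]
(array([ 0.32, -0.23, -4.28]), array([16.894, -3.921,  0.581]))
```

View pics/d8.png

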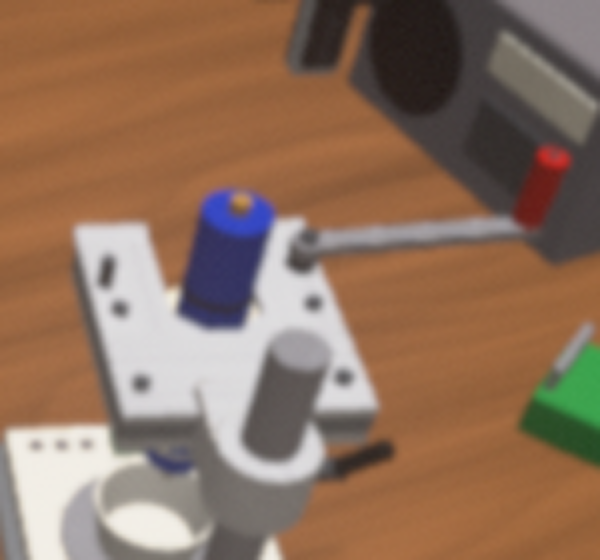

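View pics/t8.png

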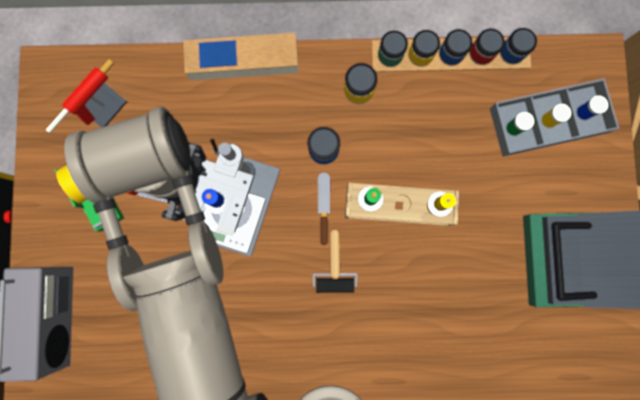

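drive_tool:
  increments:
    - [[0, 0, 0], [2, -0.5, 0], 135]
    - [[0, 0, 0], [5, -1.2, 0], 135]
    - [[0, 0, -1], [8, -1.9, 0], 135]
    - [[0, 0, -2], [11, -2.6, 0], 135]
    - [[0, 0, -3], [14, -3.3, 0], 135]
    - [[0, 0, -4.3], [16.9, -3.9, 0.5], 135]
    - [[0, 0, -4.3], [16.9, -3.9, 0.5], 135]
    - [[0, 0, -4.3], [16.9, -3.9, 0.5], 135]

```text
time_s: 12.55
position: [590.4, 420.1, 362.0]
tcp_rot: [-0.001, 0.787, 0.617, -0.003]
wrist_force: [0.1, -0.7, -0.5]
width: 40.1
```

Run:
```python
from h import *
s=env.sense();print(s['position'],s['q'],s['width'])
print(rel(knob(3.067,320),np.degrees(-3.067-.319+np.pi)))
b=shot('scene','s9.png')
print(proj(b,[574.5,245.8,283]),(proj(b,[574.5,245.8,283])-[380,80])*4)
cv2.imwrite('pics/d9.png',cv2.resize(b['img'][20:180,420:580],None,fx=4,fy=4,interpolation=2)[:,:,::-1])
```

```text
[590.43900926 420.14290592 361.95679063] [5.12704142e-01 7.66070461e-01 4.40794887e-01 3.04555174e-04
 1.93985196e+00 7.54518204e-01] 40.13330053491163
(array([-0.22,  0.19,  0.15]), array([-0.093,  0.147,  4.195]))
[[439.1812618  132.78166156]] [[236.72504719 211.12664624]]
```

View pics/d9.png

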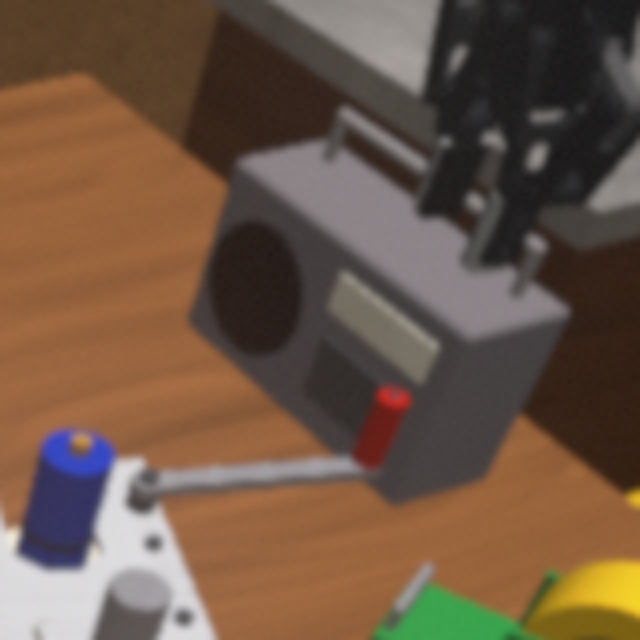

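drive_tool:
  increments:
    - [[0, 0, 0], [0, 0.1, 2], 135]
    - [[0, 0, 0], [0, 0.1, 4], 135]
    - [[0, 0, 0], [0, 0.1, 5.3], 135]
    - [[0, 0, 0], [0, 0.1, 5.3], 135]

```text
time_s: 12.93
position: [590.9, 416.3, 307.8]
tcp_rot: [-0.001, 0.788, 0.615, -0.004]
wrist_force: [-0.3, -0.1, -0.7]
width: 40.0
```

Run:
```python
from h import *
s=env.sense();print(s['position'],s['width'])
b=shot('scene','s10.png')
cv2.imwrite('pics/d10.png',cv2.resize(b['img'][40:160,450:570],None,fx=5,fy=5,interpolation=2)[:,:,::-1])
```

```text
[590.91459384 416.27437278 307.79612057] 39.97230002543536
```

View pics/d10.png

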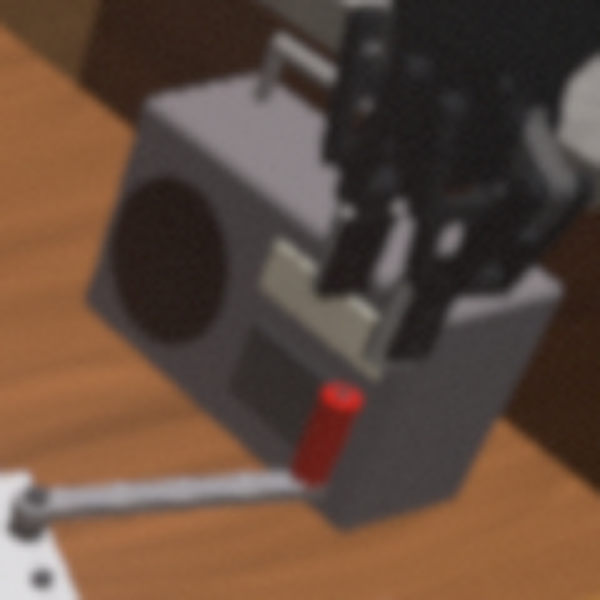

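Run:
```python
from h import *
print(env.sense()['position'],rel([591.7,420,266],np.degrees(-3.067-.319+np.pi)))
```

```text
[591.30105126 416.6716387  309.9833877 ] (array([-0.24,  0.25, -0.05]), array([ 0.352, -0.024,  4.397]))
```

drive_tool:
  increments:
    - [[-0.2, 0.2, 0], [0.35, 0, 0.5], 135]
    - [[-0.2, 0.2, 0], [0.35, 0, 1.5], 135]
    - [[-0.2, 0.2, 0], [0.35, 0, 2.5], 135]
    - [[-0.2, 0.2, 0], [0.35, 0, 3.5], 135]
    - [[-0.2, 0.2, 0], [0.35, 0, 4.4], 135]
    - [[-0.2, 0.2, 0], [0.35, 0, 4.4], 135]
    - [[-0.2, 0.2, 0], [0.35, 0, 4.4], 135]

```text
time_s: 13.57
position: [592.0, 419.8, 266.4]
tcp_rot: [0.0, 0.788, 0.615, -0.0]
wrist_force: [0.6, -1.0, 0.1]
width: 40.3
```

Run:
```python
from h import *
s=env.sense();print(s['position'],s['tcp_rot'],s['width'],s['wrist_force'],s['q'])
b=shot('scene','s11.png')
cv2.imwrite('pics/d11.png',cv2.resize(b['img'][40:160,450:570],None,fx=5,fy=5,interpolation=2)[:,:,::-1])
```

```text
[592.03474876 419.80753544 266.3914812 ] [ 3.39646725e-05  7.88380019e-01  6.15188422e-01 -3.86848755e-04] 40.319784242005476 [ 0.58691744 -0.99537266  0.07709168] [ 5.11420460e-01  7.35966654e-01  7.50327026e-01 -1.84365248e-04
  1.65605361e+00  7.56951152e-01]
```

View pics/d11.png

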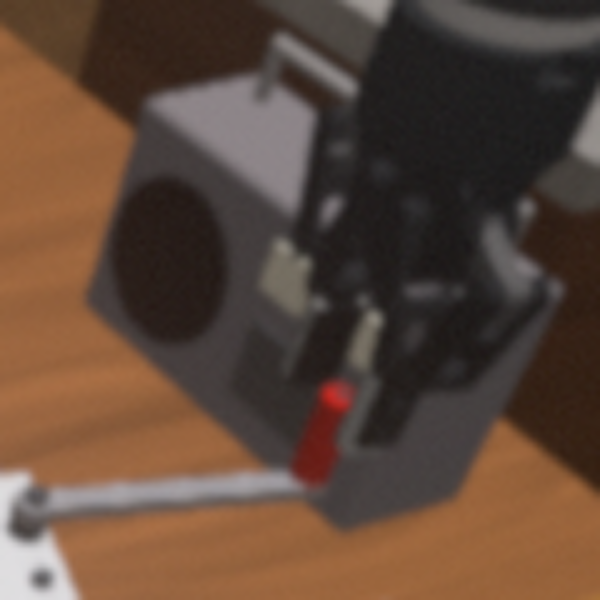

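```bash
cat >> h.py <<'E'
def swing(qs,dt,grip,z=266):
    s=env.sense();w,x,y,zz=s['tcp_rot'];R=Ro.from_quat([x,y,zz,w])
    out=[];
    for q in qs:
        jaw=np.degrees(-q-.319+np.pi);v=(R.inv()*Ro.from_matrix(Rd(jaw))).as_rotvec(degrees=True)
        p=R.inv().apply(knob(q,z,dt)-s['position'])/10
        out.append([[0,0,round(v[2],1)],[round(c,2) for c in p],grip])
    print(out)
E
python3 - <<'E'
from h import *
swing(np.r_[3.067,3.067,np.arange(3.02,1.8,-.08)],7,165)
E
```

```text
[[[0, 0, np.float64(-0.1)], [np.float64(-0.13), np.float64(-0.75), np.float64(0.1)], 165], [[0, 0, np.float64(-0.1)], [np.float64(-0.13), np.float64(-0.75), np.float64(0.1)], 165], [[0, 0, np.float64(-2.8)], [np.float64(-0.18), np.float64(-1.3), np.float64(0.09)], 165], [[0, 0, np.float64(-7.3)], [np.float64(-0.32), np.float64(-2.23), np.float64(0.09)], 165], [[0, 0, np.float64(-11.9)], [np.float64(-0.53), np.float64(-3.16), np.float64(0.09)], 165], [[0, 0, np.float64(-16.5)], [np.float64(-0.82), np.float64(-4.06), np.float64(0.09)], 165], [[0, 0, np.float64(-21.1)], [np.float64(-1.17), np.float64(-4.93), np.float64(0.09)], 165], [[0, 0, np.float64(-25.7)], [np.float64(-1.6), np.float64(-5.78), np.float64(0.09)], 165], [[0, 0, np.float64(-30.3)], [np.float64(-2.09), np.float64(-6.58), np.float64(0.09)], 165], [[0, 0, np.float64(-34.8)], [np.float64(-2.65), np.float64(-7.35), np.float64(0.09)], 165], [[0, 0, np.float64(-39.4)], [np.float64(-3.26), np.float64(-8.07), np.float64(0.09)], 165], [[0, 0, np.float64(-44.0)], [np.float64(-3.93), np.float64(-8.73), np.float64(0.09)], 165], [[0, 0, np.float64(-48.6)], [np.float64(-4.65), np.float64(-9.35), np.float64(0.09)], 165], [[0, 0, np.float64(-53.2)], [np.float64(-5.42), np.float64(-9.9), np.float64(0.09)], 165], [[0, 0, np.float64(-57.8)], [np.float64(-6.23), np.float64(-10.39), np.float64(0.09)], 165], [[0, 0, np.float64(-62.3)], [np.float64(-7.07), np.float64(-10.81), np.float64(0.09)], 165], [[0, 0, np.float64(-66.9)], [np.float64(-7.95), np.float64(-11.16), np.float64(0.09)], 165], [[0, 0, np.float64(-71.5)], [np.float64(-8.85), np.float64(-11.45), np.float64(0.09)], 165]]
```

drive_tool:
  increments:
    - [[0, 0, 0], [0, 0, 0], 165]
    - [[0, 0, 0], [0, 0, 0], 165]
    - [[0, 0, 0], [0, -0.3, 0], 165]
    - [[0, 0, 0], [-0.1, -0.8, 0], 165]
    - [[0, 0, -2.8], [-0.2, -1.3, 0], 165]
    - [[0, 0, -7], [-0.3, -2.2, 0], 165]
    - [[0, 0, -12], [-0.5, -3.2, 0], 165]
    - [[0, 0, -16.5], [-0.8, -4.1, 0], 165]
    - [[0, 0, -21], [-1.2, -4.9, 0], 165]
    - [[0, 0, -25.5], [-1.6, -5.8, 0], 165]
    - [[0, 0, -30], [-2.1, -6.6, 0], 165]
    - [[0, 0, -30], [-2.1, -6.6, 0], 165]

```text
time_s: 14.62
position: [521.4, 415.7, 267.7]
tcp_rot: [0.0, 0.601, 0.799, 0.0]
wrist_force: [-0.4, 0.3, 0.3]
width: 30.2
```

```bash
sed -i 's/round(v\[2\],1)/float(round(v[2],1))/; s/round(c,2) for/float(round(c,2)) for/' h.py
python3 - <<'E'
from h import *
s=env.sense();print(s['position'],s['width'],s['wrist_force'],s['q'])
b=shot('scene','s12.png')
cv2.imwrite('pics/d12.png',cv2.resize(b['img'][40:180,410:570],None,fx=4,fy=4,interpolation=2)[:,:,::-1])
swing(np.arange(2.46,.99,-.08),7,165)
E
```

```text
[521.3531972  415.71865063 267.72860209] 30.153240889695944 [-0.4211764   0.33856824  0.29782196] [5.58265780e-01 5.95894435e-01 1.00188929e+00 1.04041892e-04
 1.54349314e+00 2.76377600e-01]
[[[0, 0, -4.9], [-0.14, -0.85, 0.17], 165], [[0, 0, -9.5], [-0.31, -1.78, 0.17], 165], [[0, 0, -14.1], [-0.56, -2.69, 0.17], 165], [[0, 0, -18.6], [-0.88, -3.58, 0.17], 165], [[0, 0, -23.2], [-1.27, -4.44, 0.17], 165], [[0, 0, -27.8], [-1.72, -5.27, 0.17], 165], [[0, 0, -32.4], [-2.24, -6.06, 0.16], 165], [[0, 0, -37.0], [-2.83, -6.8, 0.16], 165], [[0, 0, -41.6], [-3.47, -7.5, 0.16], 165], [[0, 0, -46.1], [-4.16, -8.14, 0.16], 165], [[0, 0, -50.7], [-4.91, -8.72, 0.16], 165], [[0, 0, -55.3], [-5.69, -9.24, 0.16], 165], [[0, 0, -59.9], [-6.52, -9.7, 0.16], 165], [[0, 0, -64.5], [-7.38, -10.09, 0.16], 165], [[0, 0, -69.1], [-8.27, -10.41, 0.16], 165], [[0, 0, -73.6], [-9.18, -10.66, 0.16], 165], [[0, 0, -78.2], [-10.11, -10.84, 0.16], 165], [[0, 0, -82.8], [-11.05, -10.94, 0.16], 165], [[0, 0, -87.4], [-12.0, -10.96, 0.16], 165]]
```

View pics/d12.png

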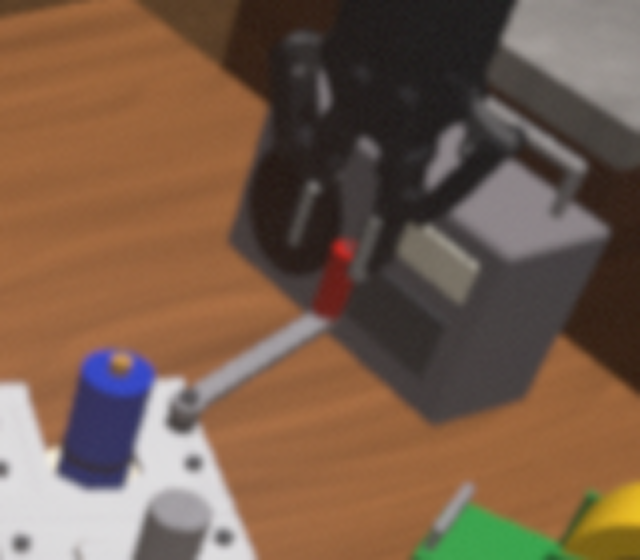

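Run:
```python
from h import *
b=env.camera('scene')
cx,cy=410+343/4,40+245/4
k=ray(b,[cx,cy],281);h=S(ST,[-27.5,52,0])[0];p=env.sense()['position']
print(k,np.hypot(*(k-h)[:2]));print('tcp r',np.hypot(*(p-h)[:2]))
s=env.sense();w,x,y,z=s['tcp_rot'];R=Ro.from_quat([x,y,z,w]);print('knob in tool',R.inv().apply(k-p))
```

```text
[524.4520126  418.07432758 281.        ] 120.0927130773296
tcp r 118.46884812468078
knob in tool [  1.75598235   2.16165398 -13.46948071]
```

drive_tool:
  increments:
    - [[0, 0, -5], [-0.1, -0.9, 0.1], 165]
    - [[0, 0, -9.5], [-0.3, -1.8, 0.15], 165]
    - [[0, 0, -14], [-0.6, -2.7, 0.15], 165]
    - [[0, 0, -18.6], [-0.9, -3.6, 0.15], 165]
    - [[0, 0, -23.2], [-1.3, -4.4, 0.15], 165]
    - [[0, 0, -27.8], [-1.7, -5.3, 0.15], 165]
    - [[0, 0, -32.4], [-2.2, -6.1, 0.15], 165]
    - [[0, 0, -37], [-2.8, -6.8, 0.15], 165]
    - [[0, 0, -41.6], [-3.5, -7.5, 0.15], 165]
    - [[0, 0, -46], [-4.2, -8.1, 0.15], 165]
    - [[0, 0, -50.7], [-4.9, -8.7, 0.15], 165]
    - [[0, 0, -55.3], [-5.7, -9.2, 0.15], 165]
    - [[0, 0, -60], [-6.5, -9.7, 0.15], 165]
    - [[0, 0, -64.5], [-7.4, -10.1, 0.15], 165]
    - [[0, 0, -64.5], [-7.4, -10.1, 0.15], 165]

```text
time_s: 15.97
position: [446.2, 316.0, 266.1]
tcp_rot: [0.001, 0.085, 0.996, 0.0]
wrist_force: [1.0, -0.4, -0.2]
width: 30.3
```

Run:
```python
from h import *
s=env.sense();print(s['position'],s['width'],s['wrist_force'],s['q'])
b=shot('scene','s13.png')
cv2.imwrite('pics/d13.png',cv2.resize(b['img'][40:180,390:550],None,fx=4,fy=4,interpolation=2)[:,:,::-1])
swing(np.arange(1.34,.0,-.08),7,165)
```

```text
[446.2197055  316.01803089 266.10924911] 30.268397743877635 [ 0.99589525 -0.38747595 -0.1582159 ] [ 4.76370477e-01  3.55165991e-01  1.39642493e+00 -5.85816006e-04
  1.38883181e+00 -9.24745985e-01]
[[[0, 0, -4.9], [0.01, -0.92, 0.02], 165], [[0, 0, -9.5], [-0.17, -1.85, 0.02], 165], [[0, 0, -14.0], [-0.41, -2.76, 0.02], 165], [[0, 0, -18.6], [-0.73, -3.65, 0.01], 165], [[0, 0, -23.2], [-1.12, -4.51, 0.01], 165], [[0, 0, -27.8], [-1.58, -5.34, 0.01], 165], [[0, 0, -32.4], [-2.1, -6.13, 0.01], 165], [[0, 0, -37.0], [-2.68, -6.87, 0.01], 165], [[0, 0, -41.6], [-3.32, -7.56, 0.01], 165], [[0, 0, -46.1], [-4.02, -8.21, 0.02], 165], [[0, 0, -50.7], [-4.76, -8.79, 0.02], 165], [[0, 0, -55.3], [-5.55, -9.31, 0.02], 165], [[0, 0, -59.9], [-6.38, -9.77, 0.02], 165], [[0, 0, -64.5], [-7.24, -10.16, 0.02], 165], [[0, 0, -69.1], [-8.13, -10.48, 0.02], 165], [[0, 0, -73.6], [-9.04, -10.73, 0.02], 165], [[0, 0, -78.2], [-9.97, -10.91, 0.02], 165]]
```

View pics/d13.png

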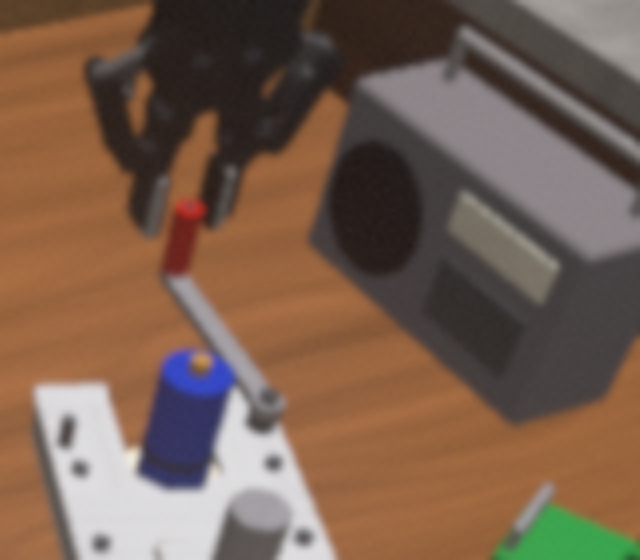

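drive_tool:
  increments:
    - [[0, 0, -5], [0, -0.9, 0], 165]
    - [[0, 0, -9.5], [-0.2, -1.8, 0], 165]
    - [[0, 0, -14], [-0.4, -2.8, 0], 165]
    - [[0, 0, -18.6], [-0.7, -3.6, 0], 165]
    - [[0, 0, -23.2], [-1.1, -4.5, 0], 165]
    - [[0, 0, -27.8], [-1.6, -5.3, 0], 165]
    - [[0, 0, -32.4], [-2.1, -6.1, 0], 165]
    - [[0, 0, -37], [-2.7, -6.9, 0], 165]
    - [[0, 0, -41.6], [-3.3, -7.6, 0], 165]
    - [[0, 0, -46], [-4, -8.2, 0], 165]
    - [[0, 0, -50.7], [-4.8, -8.8, 0], 165]
    - [[0, 0, -55.3], [-5.5, -9.3, 0], 165]
    - [[0, 0, -60], [-6.4, -9.8, 0], 165]
    - [[0, 0, -60], [-6.4, -9.8, 0], 165]

```text
time_s: 17.18
position: [494.0, 208.8, 265.9]
tcp_rot: [0.001, -0.422, 0.906, -0.0]
wrist_force: [0.2, -0.7, 0.2]
width: 30.0
```

Run:
```python
from h import *
s=env.sense();print(s['position'],s['width'],s['wrist_force'],s['q'])
b=shot('scene','s14.png')
cv2.imwrite('pics/d14.png',cv2.resize(b['img'][50:190,370:530],None,fx=4,fy=4,interpolation=2)[:,:,::-1])
swing([.3,.22,.14,.07,0],7,165)
```

```text
[494.00926413 208.75318289 265.93897043] 29.95561486108304 [ 0.17613116 -0.73749799  0.24651976] [ 2.56904710e-01  3.34729396e-01  1.42692751e+00 -6.33342215e-05
  1.37786018e+00 -2.18583237e+00]
[[[0, 0, -4.8], [-0.05, -0.85, -0.01], 165], [[0, 0, -9.4], [-0.22, -1.78, -0.01], 165], [[0, 0, -13.9], [-0.47, -2.69, -0.0], 165], [[0, 0, -18.0], [-0.74, -3.47, -0.0], 165], [[0, 0, -22.0], [-1.07, -4.23, -0.0], 165]]
```

View pics/d14.png

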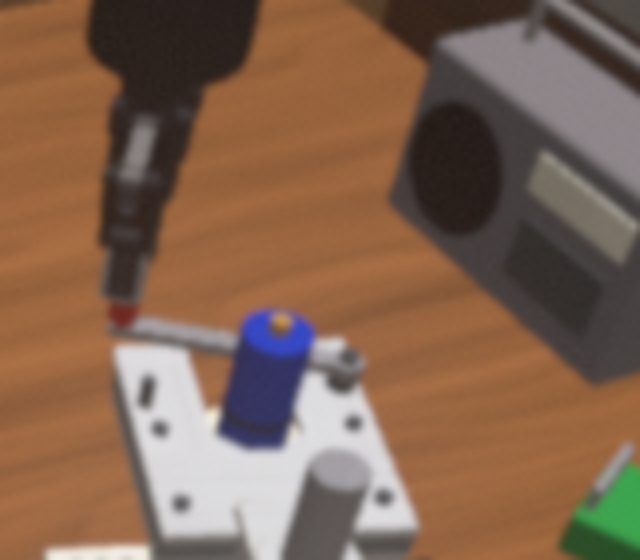

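drive_tool:
  increments:
    - [[0, 0, -5], [-0.05, -0.8, 0], 165]
    - [[0, 0, -9.5], [-0.2, -1.6, 0], 165]
    - [[0, 0, -14], [-0.4, -2.4, 0], 165]
    - [[0, 0, -18], [-0.7, -3, 0], 165]
    - [[0, 0, -22], [-0.9, -3.5, 0], 165]
    - [[0, 0, -22], [-1, -3.8, 0], 165]
    - [[0, 0, -22], [-1, -3.8, 0], 165]

```text
time_s: 17.82
position: [529.0, 192.6, 265.8]
tcp_rot: [0.001, -0.584, 0.812, -0.0]
wrist_force: [-0.5, -0.5, -0.5]
width: 30.3
```

Run:
```python
from h import *
s=env.sense();print(s['position'],s['width'],s['wrist_force'],s['q'])
swing([0],7,165)
```

```text
[529.00790038 192.63801877 265.82366571] 30.339683237371574 [-0.5340868  -0.48485942 -0.49431322] [ 2.12828016e-01  3.85985731e-01  1.35094458e+00  4.85553442e-04
  1.40306190e+00 -2.60541379e+00]
[[[0, 0, -0.3], [0.13, -0.42, -0.02], 165]]
```

drive_tool:
  increments:
    - [[0, 0, 0], [0.05, -0.15, 0], 165]
    - [[0, 0, 0], [0.1, -0.3, 0], 165]
    - [[0, 0, 0], [0.1, -0.4, 0], 165]
    - [[0, 0, 0], [0.1, -0.4, 0], 165]

```text
time_s: 18.15
position: [530.7, 191.2, 265.7]
tcp_rot: [-0.0, -0.584, 0.812, 0.001]
wrist_force: [-6.5, 3.1, 2.2]
width: 30.5
```

drive_tool:
  increments:
    - [[0, 0, 0], [0, 0.2, 0], 165]
    - [[0, 0, 0], [0, 0.4, 0], 160]
    - [[0, 0, 0], [0, 0.5, 0], 150]
    - [[0, 0, 0], [0, 0.5, 0], 150]
    - [[0, 0, 0], [0, 0.5, -1], 150]
    - [[0, 0, 0], [0, 0.5, -2.5], 150]
    - [[0, 0, 0], [0, 0.5, -4.5], 150]
    - [[0, 0, 0], [0, 0.5, -7], 150]
    - [[0, 0, 0], [0, 0.5, -10], 150]
    - [[0, 0, 0], [0, 0.5, -12], 150]
    - [[0, 0, 0], [-1, 3.5, -13], 150]
    - [[0, 0, 0], [-2, 6.5, -13], 150]
    - [[0, 0, 0], [-3, 9.5, -13], 150]
    - [[0, 0, 0], [-4, 12, -13], 150]
    - [[0, 0, 0], [-4, 12, -13], 150]

```text
time_s: 19.4
position: [427.0, 269.5, 398.0]
tcp_rot: [0.001, -0.585, 0.811, 0.002]
wrist_force: [1.0, 0.4, 0.5]
width: 35.1
```

Run:
```python
from h import *
s=env.sense();print(s['position'],s['width'],s['wrist_force'])
t=shot('top','t15.png');b=shot('scene','s15.png')
cv2.imwrite('pics/c15.png',cv2.resize(t['img'][130:270,140:300],None,fx=4,fy=4,interpolation=2)[:,:,::-1])
cv2.imwrite('pics/d15.png',cv2.resize(b['img'][90:240,370:520],None,fx=4,fy=4,interpolation=2)[:,:,::-1])
def c(u):return (u-[140,130]+.5)*4
def d(u):return (u-[370,90]+.5)*4
K=S(ST,[-27.5,-66,281]);print('knob shut pred',c(proj(t,K)),d(proj(b,K)))
for x in(0,2):
    K=S(ST,[x,0,290]);print('stub pred',x,c(proj(t,K)),d(proj(b,K)))
```

```text
[426.99555365 269.54435257 398.02112629] 35.0956280687648 [1.0050289  0.38499938 0.47783678]
knob shut pred [[382.80473264 353.77781587]] [[131.91089373 144.42891963]]
stub pred 0 [[276.27214911 265.53303002]] [[280.68084954 159.17220441]]
stub pred 2 [[277.48391841 261.9116754 ]] [[281.72055958 161.73010795]]
```

View pics/c15.png

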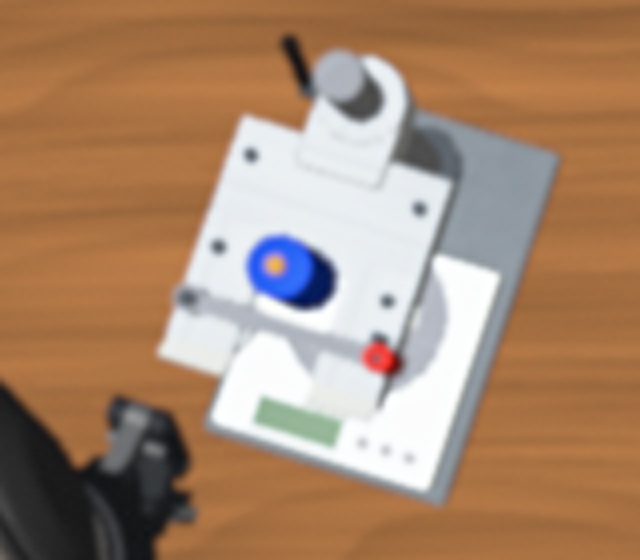

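View pics/d15.png

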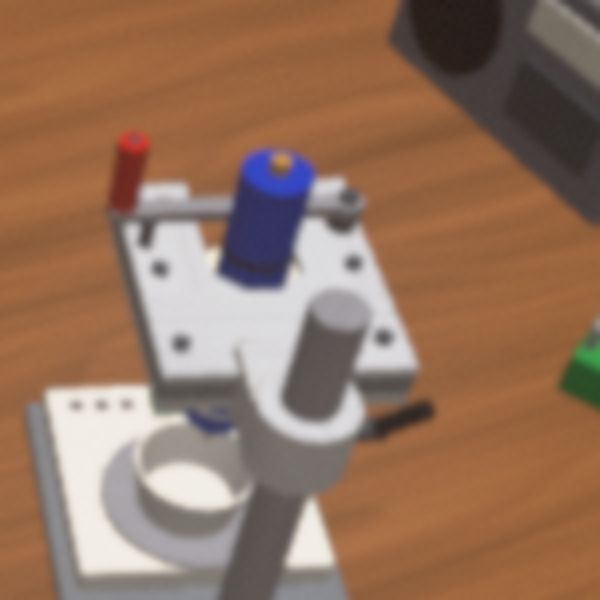

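View pics/t15.png

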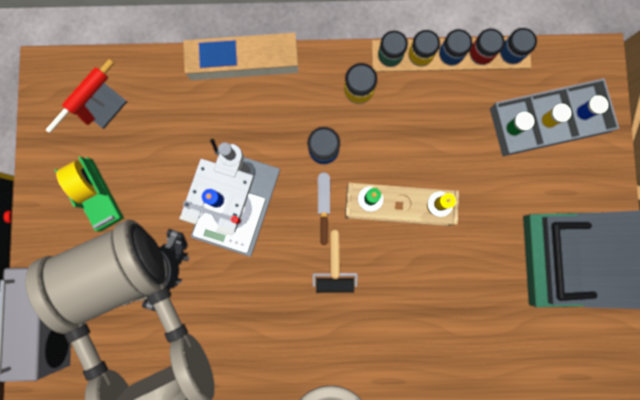

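Run:
```python
from h import *
import pickle
t,b=pickle.load(open('views.pkl','rb'))
C=lambda x,y:np.array([(x+.5)/4-.5+140,(y+.5)/4-.5+130]);D=lambda x,y:np.array([(x+.5)/4-.5+370,(y+.5)/4-.5+90])
k=tr([C(380,356),D(134,140)],[t,b]);h=tr([C(188,296),D(347,198)],[t,b]);s=tr([C(275,265),D(281,161)],[t,b]);col=tr([C(340,76),D(340,312)],[t,b])
for r in(k,h,s,col):print(r.x,r.cost)
c,n=np.cos(ST[2]),np.sin(ST[2])
d=k.x-h.x;print('q',np.arctan2(-(c*d[0]+n*d[1]),-(-n*d[0]+c*d[1])),np.hypot(*d[:2]))
for r in(k,h,s,col):
    e=r.x-[*ST[:2],0];print('stand frame',c*e[0]+n*e[1],-n*e[0]+c*e[1],e[2])
P=[530.7,191.2,300];print(rel([517,186,390],np.degrees(-.319)+180),rel(P,np.degrees(-.319)+180))
```

```text
[524.62812949 193.72336458 282.07829081] 0.05566066388362226
[562.72023458 305.99047897 240.64880371] 0.07727505883427459
[572.90032575 247.03312265 288.53744613] 0.00024456552243263044
[673.48360685 213.29664157 287.4003215 ] 0.0005252960137763698
q 0.008109894927235071 118.55342021154289
stand frame -29.15768557977982 -65.00028229002679 282.0782908074748
stand frame -28.196240337786406 53.54923929020276 240.64880370557603
stand frame -0.039700628492983336 0.7589618501561085 288.5374461334798
stand frame 106.04944430736059 0.2691465412287961 287.40032149518424
(array([ 0.07,  0.11, -0.22]), array([  4.967, -10.868,   0.699])) (array([ 0.07,  0.11, -0.22]), array([  4.057, -12.013,   9.7  ]))
```

Run:
```python
from h import *
print(env.close_job(), env.sense()['time_s'])
```

```text
the job is handed in; nothing more can be done
the job is handed in; nothing more can be done
```

The blue barrel is in the holder with its flange between the plates, released, and the keeper bar is swung shut. I handed the job in at about 19.5 s of the 72 s allowed.

- **Barrel:** I lifted it out over the rack's front, carried it upright and slid it in from the front until I felt light contact, about 2 N, at the back of the slot. I lowered it 2 mm before letting go. In the last pictures its brass stub sits within about 1 mm of home.
- **Keeper:** I swept the knob round with the gripper held loosely around it until it met the stop at about 7 N; the bar turns at 0.5 N. The pictures put its angle at 0.008 rad, which is shut within my measuring error.
- **One disagreement:** the knob showed about 2 mm short of where my estimate of the stand's position put it. The column top read about 2 mm off in the same direction, so I took it as an error in that estimate. I did not press the knob again to check.
- **Everything else:** the other barrels, pot, tin, knife and roller looked unmoved in the last pictures. The gripper was clear of everything when I handed in.

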